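# Run the valve balls out of a tipping dish through a gap beside a held card

### The arm

A 6-joint arm with a two-finger parallel gripper is mounted at the origin on a cart in front of the work surface, level with it; the furniture and walls round the work are solid. World frame = base frame: x ahead of the robot, y to its left, z up, the work surface at z = 0. Lengths are in m, angles in rad, forces in N, time in s.
With the tool pointing down it reaches from about 0.325 to 0.9 m from the base axis. Payload 6.1 kg.
Tool frame: the origin (TCP) lies midway between the tips of the shut fingers; the grasp point (between the pads) lies 19 mm behind it; z points along the fingers, y is the line along which they close (so a half turn about z gives the same grasp; the last joint's range is limited). The gripper opens to 85 mm and grips with 20 to 120 N. Pads are 22 mm wide; open, the fingers measure 114 mm over their backs; the gripper's body (76 mm by 85 mm) begins 54 mm behind the grasp point. The pads swing forward as they close: fully open they stand 13 mm farther back than shut.
Start: joints at [0.978, 0.22, 1.526, -0, 1.395, -0.126], TCP at [0.281, 0.558, 0.231] pointing down, gripper open.
Joint ranges: [-2.98, 2.98], [-0.91, 2.08], [0.09, 2.57], [-1.24, 4.39], [0.2, 2.65], [-2.68, 2.68]. Speed limits (rad/s): [2.57, 2.57, 3.01, 3.14, 3.14, 3.14].

### API

Orientations are given as a unit quaternion [x, y, z, w].
In Python, from station import robot gives the robot as it stands.
- The arm moves only by the tool carry_out, never from a script. Its argument "steps" is a list of rows, each a list of 7 numbers: the shift along the world's x, y, z in mm, then the turn, a rotation vector about the world's x, y, z in rad, then the opening in per cent of the stroke, from 0 (shut) to 100 (fully open). A call has 1 to 20 rows; each row shifts and turns the commanded pose from where the row before left it; what a row does not reach is not made up. A row lasts 1/12 s, in which the tool goes at most 41.7 mm and 7.16 degrees, less where a joint would pass 70% of its speed; a pose out of reach is approached as far as the arm can. A call is refused whole if a number of a shift passes 41.7 or a number of a turn 0.125, either way. A call with a gripper value outside its range is refused whole. The fingers move at their own pace and stop on an object; the grip force is fixed at half the most. Time passes only in rows, so rows that do not move let the fingers close. It gives the time, the measured TCP pose, the force, the opening and the grip force at its end, in the units of the state.
- robot.get_obs(): the state, without advancing time (a new reading comes with each control period).
- robot.read_camera(name): name is "scene" or "top" or "wrist"; returns (picture, depth): 384x512x3 uint8, red, green, blue; 384x512 float32, m along the optical axis (not along the pixel's ray), 0 where there is no reading.
- robot.camera_info(name): a dict with "camera_matrix" (3x3 intrinsics, pixels), "world_to_cam" (4x4, takes a point from world to camera coordinates). Camera axes: x right, y up, looking along -z (the intrinsics and any distortion apply to the point x, -y, -z); pixel columns grow to the right and rows downward; lengths in m; the calibration is good to about 2 mm. A picture is of the moment at which its call begins: read the wrist's pose just before it. camera_info takes no time and is no camera call; for the wrist camera it gives the pose at the moment of the call.
- robot.hand_in(): hands the job in; it is judged then, once.
Trained networks look in the newest picture that a camera, given by its name, has taken for a name from the list of things; names that differ only in an ending like _2 or _b are one class to them, and where a whole thing is asked for, a point or a joint stands for the part that bears it (a point fixed in the world has none). Each returns a list of dicts, best first, with "conf" (0 to 1); they miss things now and then, are a little off and sometimes report something else, mostly with a low value. They report only what shows in the picture. A call takes as long as a camera call. They do not tell look-alikes from the thing itself.
- robot.spot_in(target, camera): "position" ([column, row] in pixels, amid what is visible of it).
The state is a dict: "clock": time; "joints": joint angles; "joint_vel": joint speeds; "tau": joint torques, N m; "eef_pos": TCP position; "orientation": TCP orientation; "force": force on the tool from outside, world axes, zero at the start; "torque": the same for the moment, N m; "gripper_width": finger opening in m; "gripper_force": force on a finger pad.
Only numpy, scipy, OpenCV 4.12 (cv2) and the standard library are available. Lean on these libraries where they do the work, as an engineer would, in place of code of your own. Each camera call takes 0.05 s, during which the arm holds its last target. There are 200 camera calls.

### The job

Empty all six steel balls from the tipping dish into the glass beaker that stands under one corner of its mouth: pick up the folded card, stand it on the dish's floor across the mouth before anything rolls out, so that it closes all but a narrow gap above the beaker, and slant it so that the balls run along it to the gap; then press the mouth down with the card until the dish sits firmly on its stop, with a push of about 10 to 20 newtons and never a hard one, and keep it down until every ball has run out. Afterwards let the dish swing back up and put the card down on the worktop; leave the beaker, the small bottle and the petri dish where they stand.

Things in the scene. Friction and masses are not known exactly. Their poses are not given: they have to be found in the camera images.
- stand: grey base plate with two aluminium uprights that carry the tipping dish; stays put. Origin under the hinge, on the worktop. Its -x axis points the way the mouth faces and the balls run out, y runs along the hinge axle (120 mm above the worktop), z up. Base plate x -50 to 75, y -75 to 75 mm; uprights reach to z 129, y +-69.5 mm
- pan_hinge (a point): open steel dish hung on the stand's axle, its floor flat: 112 mm wide inside, side walls 23 mm high above the floor at the sides and round the half-round back (76 mm behind the axle), no wall at the mouth (75 mm in front of the axle); sheet 3 mm. This point is the middle of the hinge axle, in the plane of the floor's top. At rest the floor leans back 0.06 rad so that the balls lie at the back
- pan_lip (a point): middle of the mouth's edge, on top of the dish's floor; about 124 mm above the worktop at rest, 105 mm with the dish pressed down. Axes as the stand's, turning with the dish by the joint angle only (so at rest the floor rises 0.06 rad towards the mouth)
- pan (a joint): tip angle of the dish: 0 at rest, grows as the mouth goes down, 0.26 on its stop, where the floor slopes 0.20 rad down to the mouth. A spring swings it back: about 2 N down at the mouth starts it, about 4 N holds it on the stop (more if pressed nearer the axle); beyond that the force climbs steeply, some 10 to 20 N per mm
- card_mid (a point): middle of the folded card's main blade, half-way up. Grey plastic, stands by itself: blade 82 mm wide along y, 75 mm high, 3 mm thick (x); at both ends a wing 30 mm long and 45 mm high is folded towards -x. Top: a rubber grip bar 12 mm thick (x -10.5 to +1.5), 44 mm long (y), from 53 to 75 mm above the lower edge, its centre at x -4.5, z +26.5 from this point.
- card: the same folded card; origin at the blade's lower edge, middle; 50 to 85 g. In use the wings face out of the dish; slanted 0.4 rad (gap end nearer the mouth's edge) with the far wing's tip against its side wall, it leaves a 25 mm gap at the other wall
- beaker: plain empty glass beaker, 74 mm across the top, 88 mm high, open, 66 mm inside at the top; origin in the middle of its underside. It stands before the mouth, 97 mm from the axle, 45 mm to the left or right of the middle (drawn anew each time), under that corner of the mouth; loose, 0.2 kg
- reagent_bottle: small closed white bottle, 42 mm across, 78 mm high, before the other corner of the mouth; origin underneath; leave alone
- petri: flat petri dish, 60 mm across, 13 mm high; origin underneath; leave alone
- ball_1_center (a point): centre of a smooth 16 mm steel ball, 17 g, in the dish
- ball_2_center (a point): centre of a smooth 16 mm steel ball, 17 g, in the dish
- ball_3_center (a point): centre of a smooth 16 mm steel ball, 17 g, in the dish
- ball_4_center (a point): centre of a smooth 16 mm steel ball, 17 g, in the dish
- ball_5_center (a point): centre of a smooth 16 mm steel ball, 17 g, in the dish
- ball_6_center (a point): centre of a smooth 16 mm steel ball, 17 g, in the dish
There are look-alikes about, which are no part of the job. There is more than one size of the card; the job needs the middle-sized. There is more than one size of the beaker; the job needs the larger.

How it is judged:
By the outcome, as a careful person would: the job done as asked, in the order asked, and still so for the second after the job is handed in, with the robot touching nothing.
It also fails if it takes over 61 s, if anything falls off the work surface, if the arm or the gripper's body presses on something with over 40 N, if the wrist force passes 120 N, or if a joint passes its speed limit or range.

## Working session

There is one attempt and no reset: what is moved stays moved. The work goes in short steps, Python scripts to look and compute and a tool call to move; the robot and the scene stay as the last step left them, time stands still between calls to the robot, and variables do not carry over. Pictures are saved under pics/ and viewed, at most 10 in all, crops included, and the job is handed in when it is done.

Besides the shell and the picture viewer there is one more tool, called after "Call:" by a JSON object that holds its "op" and its "data". carry_out: Moves the arm, as the interface text tells. Its arguments: {"type":"object","properties":{"steps":{"type":"array"}},"required":["steps"]}

```bash
mkdir -p pics; cat > h.py <<'E'
import numpy as np, cv2
from station import robot
def cam(n):
    i=robot.camera_info(n); return np.array(i["camera_matrix"]),np.array(i["world_to_cam"])
def grab(n,f=None):
    K,T=cam(n); im,d=robot.read_camera(n)
    if f: cv2.imwrite('pics/'+f,cv2.cvtColor(im,cv2.COLOR_RGB2BGR))
    return im,d,K,T
def cloud(d,K,T):
    v,u=np.mgrid[:d.shape[0],:d.shape[1]]
    x=(u-K[0,2])/K[0,0]*d; y=-(v-K[1,2])/K[1,1]*d
    P=np.stack([x,y,-d,np.ones_like(d)],-1)@np.linalg.inv(T).T
    P=P[...,:3]; P[d==0]=np.nan
    return P
def proj(p,K,T):
    q=T@np.r_[p,1]; return K[0,0]*q[0]/-q[2]+K[0,2], K[1,1]*q[1]/q[2]+K[1,2]
E
python3 - <<'E'
from h import *
np.set_printoptions(precision=3,suppress=True)
print(robot.get_obs())
for n in ("top","scene"):
    im,d,K,T=grab(n,n+'1.png'); P=cloud(d,K,T); np.save(n+'1.npy',P)
    print(n,np.linalg.inv(T)[:3,3],K[0,0])
    for t in ("card","card_mid","beaker","reagent_bottle","petri","stand","pan_hinge","pan_lip","ball_1_center"):
        for r in robot.spot_in(t,n):
            u,v=map(int,np.round(r["position"])); print(t,round(r["conf"],2),u,v,P[min(v,383),min(u,511)])
E
```

```text
{'clock': 0.0, 'joints': array([ 0.978,  0.221,  1.528,  0.   ,  1.395, -0.126]), 'joint_vel': array([-0.001,  0.   ,  0.003, -0.001,  0.001,  0.002]), 'tau': array([  0.001, -49.69 , -38.939,  -0.   ,   0.011,  -0.   ]), 'eef_pos': array([0.281, 0.558, 0.23 ]), 'orientation': array([ 0.231,  0.973, -0.001, -0.   ]), 'force': array([-0.484, -1.479, -0.173]), 'torque': array([-0.04 ,  0.025, -0.01 ]), 'gripper_force': 0.0, 'gripper_width': 0.08548246411323315}
top [ 0.34  -0.048  1.436] 450.1531809305454
card 0.76 264 192 [ 0.506 -0.06   0.108]
card 0.62 193 198 [0.495 0.155 0.08 ]
card 0.58 156 201 [ 0.497  0.286 -0.   ]
card_mid 0.66 263 194 [ 0.501 -0.057  0.104]
card_mid 0.56 194 202 [0.49  0.163 0.01 ]
card_mid 0.32 312 170 [ 0.588 -0.217  0.005]
beaker 0.69 363 152 [ 0.645 -0.386  0.   ]
beaker 0.64 313 171 [ 0.584 -0.22   0.007]
reagent_bottle 0.61 340 173 [ 0.565 -0.294  0.074]
petri 0.58 212 163 [0.616 0.105 0.009]
stand 0.94 327 199 [ 0.48  -0.244  0.12 ]
pan_hinge 0.91 328 204 [ 0.465 -0.247  0.121]
pan_hinge 0.2 334 199 [ 0.48  -0.266  0.117]
pan_lip 0.98 334 198 [ 0.483 -0.265  0.122]
scene [-0.067 -0.506  0.743] 391.0310250614079
card 0.73 189 185 [0.496 0.142 0.044]
card 0.61 248 207 [ 0.51  -0.055  0.058]
card 0.41 158 176 [0.504 0.286 0.003]
card_mid 0.85 190 185 [0.496 0.138 0.046]
card_mid 0.71 251 207 [ 0.5   -0.072  0.075]
card_mid 0.49 160 176 [ 0.51   0.285 -0.001]
beaker 0.77 388 237 [ 0.658 -0.376  0.023]
beaker 0.36 226 179 [0.615 0.11  0.002]
beaker 0.31 310 230 [ 0.48  -0.249  0.119]
reagent_bottle 0.64 347 242 [ 0.55  -0.313  0.059]
petri 0.73 228 179 [0.618 0.104 0.003]
stand 0.73 312 253 [ 0.416 -0.29   0.131]
pan_hinge 0.73 310 231 [ 0.475 -0.252  0.122]
pan_lip 0.73 311 232 [ 0.476 -0.254  0.119]
ball_1_center 0.5 346 244 [ 0.548 -0.312  0.054]
```

```bash
python3 - <<'E'
import cv2
a=cv2.imread('pics/top1.png')[110:260,130:390]; cv2.imwrite('pics/topc.png',cv2.resize(a,None,fx=3,fy=3,interpolation=cv2.INTER_CUBIC))
a=cv2.imread('pics/scene1.png')[130:330,130:430]; cv2.imwrite('pics/scenec.png',cv2.resize(a,None,fx=2.6,fy=2.6,interpolation=cv2.INTER_CUBIC))
E
```

```text
(no output)
```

View pics/topc.png

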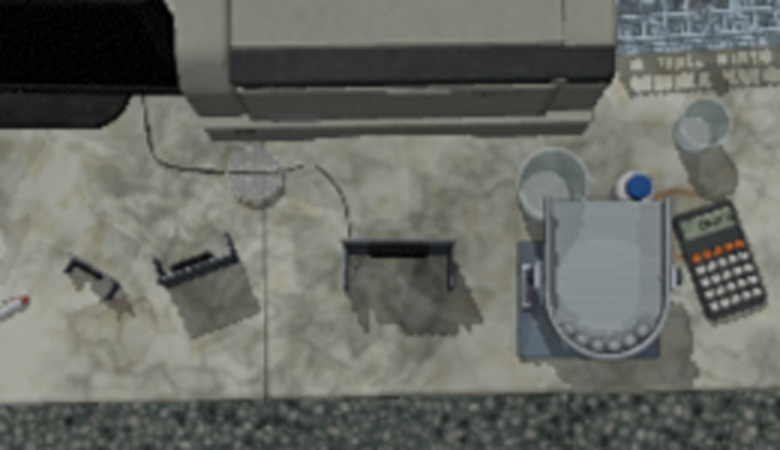

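View pics/scenec.png

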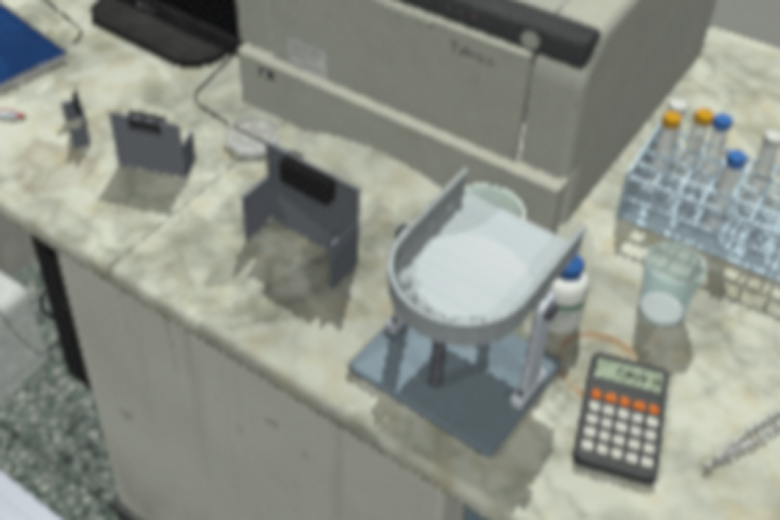

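The dish's mouth faces away from the robot (+x world). The large beaker stands under the left (+y) corner, at about crop pixel (550,180), with the bottle at the right. The middle-sized card is at crop pixel (197,265) and its wings point to +x. Next I'll get metric fits.

```bash
python3 - <<'E'
from h import *
np.set_printoptions(precision=4,suppress=True)
P=np.load('top1.npy').reshape(-1,3); Q=np.load('scene1.npy').reshape(-1,3)
def box(P,x0,x1,y0,y1,z0,z1):
    m=(P[:,0]>x0)&(P[:,0]<x1)&(P[:,1]>y0)&(P[:,1]<y1)&(P[:,2]>z0)&(P[:,2]<z1); return P[m]
def rect(p): 
    (c,s,a)=cv2.minAreaRect((p[:,:2]*1000).astype(np.float32)); return c,s,a
for n,X in (("top",P),("scene",Q)):
    print(n)
    for nm,y0,y1 in (("mid",.09,.24),("big",-.14,.03)):
        c=box(X,.42,.58,y0,y1,.02,.2); t=c[c[:,2]>c[:,2].max()-.012]
        print(nm,len(c),"zmax",c[:,2].max(),"all",rect(c),"top",len(t),rect(t),t.mean(0))
    b=box(X,.36,.56,-.38,-.13,.003,.02); print("base",len(b),rect(b))
    w=box(X,.36,.60,-.35,-.15,.134,.17); print("walls",len(w),rect(w), w[:,2].max())
    f=box(X,.42,.53,-.29,-.21,.1,.132); A=np.c_[f[:,:2],np.ones(len(f))]; print("floor",np.linalg.lstsq(A,f[:,2],rcond=None)[0])
    g=box(X,.54,.66,-.30,-.16,.06,.1); print("beaker rim",len(g),rect(g))
w=box(P,.36,.6,-.35,-.15,.13,.17)
for s in (1,-1):
    q=w[(s*(w[:,1]+.25)>.045)&(w[:,0]>.46)]; print("side",s,len(q),np.polyfit(q[:,0],q[:,1],1),q[:,0].min(),q[:,0].max(),q[:,2].mean())
E
```

```text
top
mid 165 zmax 0.08563269063907097 all ((507.418701171875, 158.512939453125), (32.004154205322266, 82.13440704345703), 19.543046951293945) top 56 ((498.0899963378906, 155.65682983398438), (11.549883842468262, 74.40887451171875), 18.28832244873047) [0.4975 0.1548 0.0771]
big 274 zmax 0.11206372965034195 all ((494.203125, -54.30156707763672), (112.04467010498047, 44.12197494506836), 88.73279571533203) top 150 ((507.9252014160156, -55.38947677612305), (110.50067138671875, 16.109844207763672), 88.86740112304688) [ 0.5092 -0.0538  0.1053]
base 1185 ((460.8511962890625, -255.05526733398438), (249.86753845214844, 196.77621459960938), 89.70856475830078)
walls 248 ((468.883056640625, -253.66424560546875), (128.58071899414062, 155.74972534179688), 89.29153442382812) 0.15434206916775062
floor [ 0.0548 -0.0012  0.0951]
beaker rim 341 ((598.0108642578125, -230.378173828125), (102.192626953125, 127.78685760498047), 8.262030601501465)
scene
mid 484 zmax 0.07794615762826684 all ((494.4867858886719, 174.12515258789062), (35.73408508300781, 130.52169799804688), 23.733909606933594) top 110 ((496.2560
[... 255 characters left out ...]
top 227 ((505.6596374511719, -58.801353454589844), (112.43541717529297, 19.875354766845703), 89.37849426269531) [ 0.5059 -0.0604  0.1019]
base 2393 ((463.6554260253906, -255.536865234375), (248.61572265625, 194.72866821289062), 88.85458374023438)
walls 502 ((467.76678466796875, -258.2853088378906), (120.54901123046875, 156.97348022460938), 88.01667785644531) 0.1510478863738729
floor [0.0584 0.0021 0.0931]
beaker rim 669 ((619.1821899414062, -209.73239135742188), (99.14059448242188, 70.07917785644531), 89.55677032470703)
side 1 61 [-0.1041 -0.1432] 0.46105687708987364 0.5474386351158712 0.14088420398754806
side -1 76 [ 0.0447 -0.336 ] 0.46153399666559003 0.5459952462625446 0.14340934722901658
```

Call:
{"op": "carry_out", "data": {"steps": [[18, -33.7, 0, 0, 0, -0.0654, 100], [18, -33.7, 0, 0, 0, -0.0654, 100], [18, -33.7, 0, 0, 0, -0.0654, 100], [18, -33.7, 0, 0, 0, -0.0654, 100], [18, -33.7, 0, 0, 0, -0.0654, 100], [18, -33.7, 0, 0, 0, -0.0654, 100], [18, -33.7, 0, 0, 0, -0.0654, 100], [18, -33.7, 0, 0, 0, -0.0654, 100], [18, -33.7, 0, 0, 0, -0.0654, 100], [18, -33.7, 0, 0, 0, -0.0654, 100], [18, -33.7, 0, 0, 0, -0.0654, 100], [18, -33.7, 0, 0, 0, -0.0654, 100], [0, 0, 0, 0, 0, 0, 100], [0, 0, 0, 0, 0, 0, 100], [0, 0, 0, 0, 0, 0, 100]]}}

```text
clock: 2.25
eef_pos: [0.4971, 0.1539, 0.2312]
orientation: [0.586, 0.81, 0.0, -0.0]
force: [0.0, 0.4, 0.3]
gripper_width: 0.0857
gripper_force: 0.0
```

```bash
python3 - <<'E'
from h import *
np.set_printoptions(precision=4,suppress=True)
o=robot.get_obs(); print(o['clock'],o['eef_pos'],o['orientation'],o['joints'],o['force'])
im,d,K,T=grab('wrist','w1.png'); P=cloud(d,K,T); np.save('w1.npy',P)
print(np.linalg.inv(T)[:3])
p=P.reshape(-1,3); 
c=p[(p[:,2]>.02)&(p[:,2]<.12)&(p[:,0]>.42)&(p[:,0]<.58)&(p[:,1]>.06)&(p[:,1]<.24)]
print(len(c))
if len(c):
    print(c[:,2].max())
    t=c[c[:,2]>c[:,2].max()-.008]; print(len(t),t.mean(0),cv2.minAreaRect((t[:,:2]*1000).astype(np.float32)))
    t=c[c[:,2]>.03]; print(len(t),t.mean(0),cv2.minAreaRect((t[:,:2]*1000).astype(np.float32)))
E
```

```text
2.25 [0.4971 0.1539 0.2312] [ 0.5859  0.8104  0.0001 -0.0003] [ 0.1482 -0.031   1.7964  0.0006  1.3765 -0.1709] [0.0245 0.4363 0.3013]
[[ 0.9497 -0.3028 -0.0799  0.4768]
 [ 0.3132  0.9166  0.2484  0.2162]
 [-0.0019 -0.2609  0.9654  0.3741]]
1049
0.07723823268790014
647 [0.4975 0.153  0.0749] ((498.8379211425781, 151.90188598632812), (11.986246109008789, 81.6939926147461), 19.305002212524414)
953 [0.501  0.154  0.0648] ((500.0052490234375, 177.3656005859375), (31.332796096801758, 128.91481018066406), 19.55133056640625)
```

View pics/w1.png

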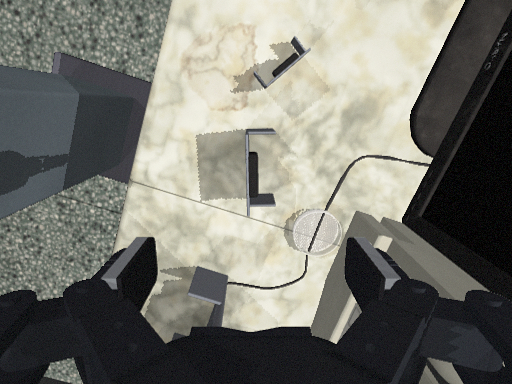

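The card's bar centre is at (0.4988, 0.1519), with a yaw of 19.3°. It shows at about (254,172) in the wrist picture, wings to the right. I'll go down and grip it.

Call:
{"op": "carry_out", "data": {"steps": [[1.7, -2, -30, 0, 0, 0.0175, 100], [0, 0, -35, 0, 0, 0, 100], [0, 0, -35, 0, 0, 0, 100], [0, 0, -35, 0, 0, 0, 100], [0, 0, -30, 0, 0, 0, 100], [0, 0, -20, 0, 0, 0, 70], [0, 0, 0, 0, 0, 0, 40], [0, 0, 0, 0, 0, 0, 20], [0, 0, 0, 0, 0, 0, 0], [0, 0, 0, 0, 0, 0, 0], [0, 0, 0, 0, 0, 0, 0], [0, 0, 0, 0, 0, 0, 0], [0, 0, 0, 0, 0, 0, 0], [0, 0, 0, 0, 0, 0, 0], [0, 0, 0, 0, 0, 0, 0]]}}

```text
clock: 3.55
eef_pos: [0.5008, 0.1522, 0.0485]
orientation: [0.579, 0.816, 0.002, 0.001]
force: [-1.1, 2.3, 7.5]
gripper_width: 0.0112
gripper_force: 59.5
```

Call:
{"op": "carry_out", "data": {"steps": [[0, 0, 10, 0, 0, 0, 0], [0, 0, 40, 0, 0, 0, 0], [0, 0, 40, 0, 0, 0, 0], [0, 0, 40, 0, 0, 0, 0], [0, 0, 40, 0, 0, 0, 0], [0, 0, 20, 0, 0, 0, 0], [0, 0, 0, 0, 0, 0, 0], [0, 0, 0, 0, 0, 0, 0], [0, 0, 0, 0, 0, 0, 0], [0, 0, 0, 0, 0, 0, 0]]}}

```text
clock: 4.38
eef_pos: [0.4977, 0.1515, 0.2344]
orientation: [0.579, 0.816, -0.001, -0.001]
force: [0.2, -0.6, -0.2]
gripper_width: 0.0108
gripper_force: 58.5
```

```bash
python3 - <<'E'
from h import *
np.set_printoptions(precision=4,suppress=True)
o=robot.get_obs(); print(o['clock'],o['eef_pos'],o['orientation'],o['joints'],o['force'],o['torque'],o['gripper_width'])
im,d,K,T=grab('wrist','w2.png'); P=cloud(d,K,T); np.save('w2.npy',P)
im,d,K,T=grab('scene','s2.png'); np.save('s2.npy',cloud(d,K,T))
a=cv2.imread('pics/w2.png'); b=cv2.imread('pics/s2.png')[60:260,100:360]; b=cv2.resize(b,(499,384))
cv2.imwrite('pics/c2.png',cv2.resize(np.hstack([a,b]),None,fx=.78,fy=.78))
E
```

```text
4.3833 [0.4977 0.1515 0.2344] [ 0.5787  0.8156 -0.0012 -0.0013] [ 0.1438 -0.0309  1.7904 -0.      1.3856 -0.1928] [ 0.1787 -0.6182 -0.2024] [-0.0489  0.0269  0.0239] 0.010794288053516603
```

View pics/c2.png

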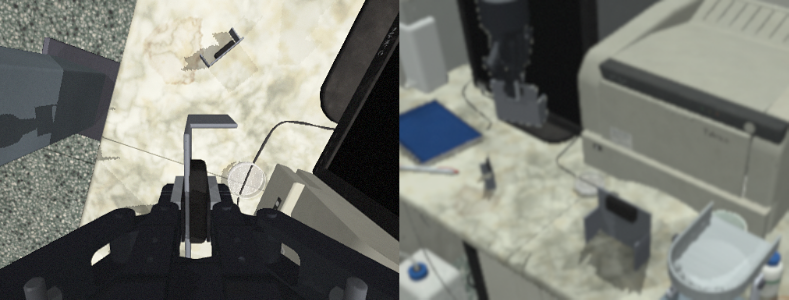

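Call:
{"op": "carry_out", "data": {"steps": [[-3.4, -36.5, 1.2, 0, 0, -0.0526, 0], [-3.4, -36.5, 1.2, 0, 0, -0.0526, 0], [-3.4, -36.5, 1.2, 0, 0, -0.0526, 0], [-3.4, -36.5, 1.2, 0, 0, -0.0526, 0], [-3.4, -36.5, 1.2, 0, 0, -0.0526, 0], [-3.4, -36.5, 1.2, 0, 0, -0.0526, 0], [-3.4, -36.5, 1.2, 0, 0, -0.0526, 0], [-3.4, -36.5, 1.2, 0, 0, -0.0526, 0], [-3.4, -36.5, 1.2, 0, 0, -0.0526, 0], [-3.4, -36.5, 1.2, 0, 0, -0.0526, 0], [-3.4, -36.5, 1.2, 0, 0, -0.0526, 0], [-3.4, -36.5, 1.2, 0, 0, -0.0526, 0], [-3.4, -36.5, 1.2, 0, 0, -0.0526, 0], [-3.4, -36.5, 1.2, 0, 0, -0.0526, 0], [0, 0, 0, 0, 0, 0, 0], [0, 0, 0, 0, 0, 0, 0], [0, 0, 0, 0, 0, 0, 0], [0, 0, 0, 0, 0, 0, 0]]}}

```text
clock: 5.98
eef_pos: [0.4514, -0.3579, 0.2523]
orientation: [0.833, 0.553, 0.0, -0.001]
force: [-0.6, -0.3, -1.1]
gripper_width: 0.0111
gripper_force: 58.7
```

```bash
python3 - <<'E'
from h import *
np.set_printoptions(precision=4,suppress=True)
o=robot.get_obs(); print(o['clock'],o['eef_pos'],o['orientation'],o['joints'],o['force'],o['torque'],o['gripper_width'])
im,d,K,T=grab('wrist','w3.png'); P=cloud(d,K,T); np.save('w3.npy',P)
print(T)
for t in ("pan_hinge","pan_lip","beaker","reagent_bottle","ball_1_center","card_mid"):
  for r in robot.spot_in(t,'wrist'):
    u,v=map(int,np.round(r["position"])); print(t,round(r["conf"],2),u,v,P[min(v,383),min(u,511)])
p=P.reshape(-1,3)
p=p[(p[:,0]>.36)&(p[:,0]<.6)&(p[:,1]>-.35)&(p[:,1]<-.15)]
f=p[(p[:,0]>.44)&(p[:,0]<.54)&(abs(p[:,1]+.25)<.045)&(p[:,2]>.105)&(p[:,2]<.135)]
A=np.c_[f[:,:2],np.ones(len(f))]; c=np.linalg.lstsq(A,f[:,2],rcond=None)[0]; print("floor",len(f),c)
h=p[:,2]-(p[:,:2]@c[:2]+c[2])
F=p[abs(h)<.004]; print("floor x max per y:")
for y in np.arange(-.30,-.20,.015):
    s=F[abs(F[:,1]-y)<.004]; print(round(y,3),len(s),s[:,0].max() if len(s) else 0)
W=p[(h>.019)&(h<.027)&(p[:,0]>.46)]
for s in (1,-1):
    q=W[s*(W[:,1]+.2545)>.045]
    if len(q)<10: continue
    for lo in (.47,.49,.51,.53):
        r=q[abs(q[:,0]-lo)<.01]; print("wall",s,lo,len(r),np.percentile(r[:,1],[3,50,97]) if len(r) else 0)
    print(q[:,0].max())
E
```

```text
5.9833 [ 0.4514 -0.3579  0.2523] [ 0.833   0.5533  0.     -0.0009] [-0.8075  0.092   1.6309  0.0004  1.4205 -0.4092] [-0.606  -0.3384 -1.0723] [-0.061  -0.0053 -0.0025] 0.011063337362145112
[[ 0.9216 -0.3882 -0.0027 -0.5545]
 [ 0.374   0.8898 -0.2616  0.1895]
 [ 0.104   0.2401  0.9652 -0.3596]
 [ 0.      0.      0.      1.    ]]
pan_hinge 0.63 228 71 [ 0.47   -0.2658  0.1194]
pan_lip 0.86 228 65 [ 0.4719 -0.2615  0.1191]
beaker 0.87 419 118 [ 0.655  -0.3896  0.0124]
reagent_bottle 0.57 343 72 [ 0.5693 -0.3042  0.0774]
ball_1_center 0.74 156 102 [ 0.4071 -0.2661  0.1318]
ball_1_center 0.71 147 44 [ 0.4207 -0.225   0.1321]
card_mid 0.71 254 233 [ 0.4593 -0.3437  0.279 ]
card_mid 0.31 172 120 [ 0.4123 -0.2838  0.1303]
floor 12665 [ 0.0599 -0.0021  0.0914]
floor x max per y:
-0.3 1462 0.5457530949925223
-0.285 1570 0.5461339660127041
-0.27 1739 0.5468963903446098
-0.255 1849 0.5474490230204999
-0.24 1785 0.5475643783323957
-0.225 1166 0.5144899668695576
-0.21 697 0.48033635635540917
wall -1 0.47 160 [-0.3187 -0.3162 -0.3141]
wall -1 0.49 166 [-0.3193 -0.3169 -0.3146]
wall -1 0.51 172 [-0.32   -0.3175 -0.3153]
wall -1 0.53 182 [-0.3206 -0.3181 -0.3159]
0.5448736945899535
```

View pics/w3.png

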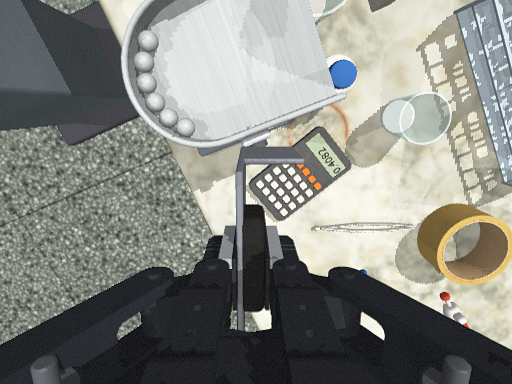

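Clear picture: the dish is at upper left with all six balls at its back (148,40 to 185,128). The right wall and mouth are visible, and the held card's wing is at (270,155). Next I'll measure how the card sits in the grip and compute the poses.

```bash
cat > geo.py <<'E'
import numpy as np
from scipy.spatial.transform import Rotation as R
H=np.array([472.2,-258.8,120.2]); D=-0.031
def pose(th,p):  # tool pose (mm) for floor pitch th and TCP dish coords p, card yaw -0.4
    B=R.from_euler('z',D)*R.from_euler('y',th)
    return H+B.apply(p), B*R.from_euler('z',-0.4)
E
python3 - <<'E'
from h import *; from geo import *
np.set_printoptions(precision=4,suppress=True)
o=robot.get_obs(); Rt=R.from_quat(o['orientation']); P=np.load('w3.npy').reshape(-1,3)
q=Rt.inv().apply(P-o['eef_pos'])*1000   # tool frame
# w=tool y, t=tool x, up=-z
c=np.c_[q[:,1],q[:,0],-q[:,2]]
c=c[(abs(c[:,0])<45)&(abs(c[:,1])<60)&(c[:,2]>-60)&(c[:,2]<35)&(P[:,2]>.185)]
m=c[(c[:,1]>33)]; print("end pts",len(m),np.percentile(m,[1,50,99],axis=0))
wt=m[(m[:,0]>5)]; print("wing outer t",np.percentile(wt[:,1],[2,25,50,75,98]),"z",np.percentile(wt[:,2],[1,50,99]),"w",np.percentile(wt[:,0],[1,99]))
print("wing yaw fit",np.polyfit(wt[wt[:,2]>wt[:,2].max()-3][:,0],wt[wt[:,2]>wt[:,2].max()-3][:,1],1))
b=c[(c[:,1]>14)&(c[:,1]<38)&(c[:,2]>10)&(c[:,2]<32)]; print("blade w",len(b),np.percentile(b,[2,50,98],axis=0))
top=c[(c[:,2]>20)&(c[:,1]>23)&(c[:,1]<40)&(c[:,0]<5)]; print("blade top",len(top),np.percentile(top,[2,50,98],axis=0),np.polyfit(top[:,1],top[:,0],1))
E
```

```text
end pts 1346 [[ -5.9947  33.555  -44.9728]
 [  5.6013  41.7461  -5.5624]
 [ 24.4814  42.0863  26.4065]]
wing outer t [38.9616 40.9374 41.8043 41.9065 42.0698] z [-45.1462 -10.5077  -3.453 ] w [ 5.1302 24.5674]
wing yaw fit [ 0.0015 40.4803]
blade w 1155 [[-5.9088 14.4599 11.8116]
 [-1.6409 21.8493 25.2198]
 [ 5.2654 36.8739 26.6793]]
blade top 362 [[-5.9204 23.0653 21.507 ]
 [-4.3215 31.2537 25.4454]
 [ 1.1791 39.803  26.6426]] [-0.0732 -1.9469]
```

```bash
cat >> geo.py <<'E'
def toolR(th): # desired tool rotation: tool y = card w, z down
    _,C=pose(th,np.zeros(3)); M=C.as_matrix(); w,t,u=M[:,0],M[:,1],M[:,2]
    return R.from_matrix(np.c_[t,w,-u])
def delta(o,th,p):
    x,_=pose(th,p); return x-np.array(o['eef_pos'])*1000,(toolR(th)*R.from_quat(o['orientation']).inv()).as_rotvec()
TP=np.array([30.7,-8.54,48.4])
E
python3 - <<'E'
from h import *; from geo import *
np.set_printoptions(precision=4,suppress=True)
o=robot.get_obs()
for dz in (45,10,2,0): print(dz,*delta(o,-.06,TP+[0,0,dz]), pose(-.06,TP+[0,0,dz])[0])
E
```

```text
45 [ 45.3223  90.6168 -38.0426] [-0.0007 -0.0597 -0.0323] [ 496.9674 -268.1121  215.2728]
10 [ 47.42    90.5517 -72.9796] [-0.0007 -0.0597 -0.0323] [ 499.0651 -268.1772  180.3358]
2 [ 47.8995  90.5369 -80.9652] [-0.0007 -0.0597 -0.0323] [ 499.5446 -268.1921  172.3502]
0 [ 48.0193  90.5331 -82.9616] [-0.0007 -0.0597 -0.0323] [ 499.6645 -268.1958  170.3538]
```

Call:
{"op": "carry_out", "data": {"steps": [[9, 18, 0, 0, -0.012, -0.0065, 0], [9, 18, 0, 0, -0.012, -0.0065, 0], [9, 18, -6, 0, -0.012, -0.0065, 0], [9, 18, -14, 0, -0.012, -0.0065, 0], [9.3, 18.6, -18, -0.0007, -0.0117, -0.0063, 0], [0, 0, 0, 0, 0, 0, 0], [0, 0, 0, 0, 0, 0, 0], [0, 0, 0, 0, 0, 0, 0], [0, 0, 0, 0, 0, 0, 0]]}}

```text
clock: 7.08
eef_pos: [0.497, -0.2698, 0.2164]
orientation: [0.842, 0.539, 0.025, 0.018]
force: [0.6, -0.2, 0.3]
gripper_width: 0.0113
gripper_force: 58.6
```

```bash
python3 - <<'E'
from h import *; from geo import *
np.set_printoptions(precision=4,suppress=True)
o=robot.get_obs()
print(o['clock'],o['force'],o['torque'],o['joints'])
for dz in (45,3,0): print(dz,*delta(o,-.06,TP+[0,0,dz]))
im,d,K,T=grab('wrist','w4.png'); P=cloud(d,K,T); np.save('w4.npy',P)
p=P.reshape(-1,3)*1000
b=R.from_euler('z',D).inv().apply(p-H); b=R.from_euler('y',-.06).inv().apply(b)  # dish frame
W=b[(b[:,2]>20)&(b[:,2]<26)&(b[:,0]>-15)&(b[:,0]<75)&(abs(b[:,1])<64)]
for s in (1,-1):
    for lo in (0,20,40,60):
        q=W[(s*W[:,1]>50)&(abs(W[:,0]-lo)<10)]
        if len(q)>5: print("wall",s,lo,len(q),np.percentile(q[:,1],[3,50,97]),np.median(q[:,2]))
F=b[(abs(b[:,2])<4)&(abs(b[:,1])<54)]
print("floor z",np.median(F[:,2]),[ (y,F[abs(F[:,1]-y)<4][:,0].max()) for y in (20,30,40,50) if (abs(F[:,1]-y)<4).any()])
E
```

```text
7.0833 [ 0.5732 -0.219   0.2635] [ 0.0083  0.0354 -0.046 ] [-0.6575  0.0464  1.7481  0.0361  1.2969 -0.234 ]
45 [-0.0486  1.7149 -1.0935] [0.0013 0.0011 0.0015]
3 [  2.4687   1.6368 -43.0179] [0.0013 0.0011 0.0015]
0 [  2.6485   1.6313 -46.0125] [0.0013 0.0011 0.0015]
wall 1 0 199 [54.9563 57.3703 59.6874] 25.076172239794438
wall 1 20 202 [54.9872 57.1548 59.6905] 24.969924760301563
wall 1 40 213 [55.0209 57.3242 59.6622] 24.89568105799993
wall 1 60 217 [55.0395 57.3518 59.7116] 24.947405546846877
wall -1 40 27 [-59.3038 -56.5076 -55.1871] 24.927862498281343
wall -1 60 170 [-59.374  -56.278  -54.9284] 24.819922242272867
floor z 0.15373825263914173 [(20, np.float64(171.666931081683)), (30, np.float64(171.38329886594025)), (40, np.float64(171.08084082330598)), (50, np.float64(216.23486958522022))]
```

View pics/w4.png

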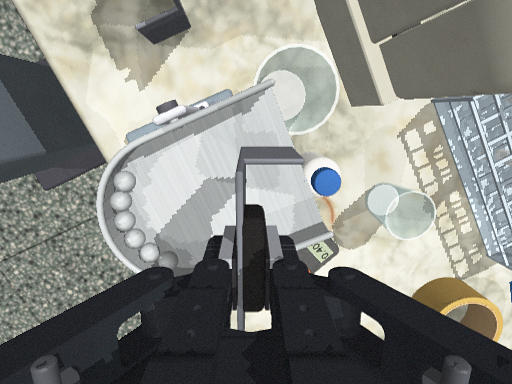

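The picture confirms the card is over the dish, with the gap end towards the beaker at (298,90). The left wall fits to within 0.2 mm. I'll lower the card now.

Call:
{"op": "carry_out", "data": {"steps": [[0.5, 1.6, -12, 0.001, 0.001, 0.001, 0], [0.6, 0, -12, 0, 0, 0, 0], [0.7, 0, -12, 0, 0, 0, 0], [0.4, 0, -6, 0, 0, 0, 0], [0.2, 0, -2, 0, 0, 0, 0], [0, 0, 0, 0, 0, 0, 0], [0, 0, 0, 0, 0, 0, 0], [0, 0, 0, 0, 0, 0, 0]]}}

```text
clock: 7.8
eef_pos: [0.4988, -0.267, 0.1705]
orientation: [0.842, 0.539, 0.024, 0.016]
force: [-0.4, 0.2, -0.4]
gripper_width: 0.0109
gripper_force: 58.7
```

```bash
python3 - <<'E'
from h import *; from geo import *
np.set_printoptions(precision=4,suppress=True)
o=robot.get_obs()
print(o['clock'],o['force'],o['torque'])
for dz in (3,0): print(dz,*delta(o,-.06,TP+[0,0,dz]))
E
```

```text
7.8 [-0.4206  0.187  -0.4352] [0.0143 0.0515 0.0041]
3 [ 0.6388 -1.2398  2.8285] [-0.0018 -0.002   0.    ]
0 [ 0.8186 -1.2453 -0.1661] [-0.0018 -0.002   0.    ]
```

Call:
{"op": "carry_out", "data": {"steps": [[0.4, -0.8, -0.5, 0, 0, 0, 0], [0, 0, 0, 0, 0, 0, 0], [0, 0, 0, 0, 0, 0, 0], [0, 0, 0, 0, 0, 0, 0]]}}

```text
clock: 8.13
eef_pos: [0.4994, -0.2679, 0.1705]
orientation: [0.842, 0.539, 0.025, 0.016]
force: [0.6, -0.3, 0.6]
gripper_width: 0.0108
gripper_force: 58.8
```

```bash
cat > st.py <<'E'
from h import *; from geo import *
import sys
np.set_printoptions(precision=3,suppress=True)
th=float(sys.argv[1]); n=int(sys.argv[2]); f=sys.argv[3] if len(sys.argv)>3 else None
im,d,K,T=grab('wrist',f); P=cloud(d,K,T)
fs=[]; 
for k in range(n):
    o=robot.get_obs(); fs.append(np.r_[o['force'],o['eef_pos']*1000]); 
    if k<n-1: robot.read_camera('wrist')
o=dict(o); F=np.array(fs); o['eef_pos']=F[:,3:].mean(0)/1000
print(o['clock'],'F',F[:,:3].mean(0),F[:,:3].std(0),'pos sd',F[:,3:].std(0)); print('d',*delta(o,th,TP))
b=R.from_euler('z',D).inv().apply((P*1000).reshape(-1,3)-H)
q=b[(b[:,0]>-30)&(b[:,0]<12)&(abs(b[:,1])<50)&(b[:,2]<20)&(b[:,2]>-20)]
pitch=[0,0]
if len(q)>50:
    A=np.c_[q[:,0],q[:,1],np.ones(len(q))]; m=np.ones(len(q),bool)
    for _ in range(6):
        c=np.linalg.lstsq(A[m],q[m,2],rcond=None)[0]; r=q[:,2]-A@c; m=abs(r)<max(1,1.5*np.median(abs(r)))
    print('floor slope down to mouth',-c[0],'tip',-c[0]+.06,m.sum(),c[2])
E
python3 st.py -.06 3
```

```text
8.2833 F [ 0.348  0.174 -0.655] [0.356 0.299 0.277] pos sd [0.008 0.007 0.012]
d [ 0.268 -0.371 -0.131] [-0.001 -0.001 -0.   ]
floor slope down to mouth -0.05996747827899841 tip 3.252172100158546e-05 6392 0.14793949119963853
```

Call:
{"op": "carry_out", "data": {"steps": [[0.2, -0.3, -0.5, 0, 0, 0, 0], [0, 0, -0.5, 0, 0, 0, 0], [0, 0, 0, 0, 0, 0, 0], [0, 0, 0, 0, 0, 0, 0]]}}

```text
clock: 8.62
eef_pos: [0.5, -0.2683, 0.1702]
orientation: [0.842, 0.539, 0.025, 0.017]
force: [-0.9, 1.1, 4.5]
gripper_width: 0.0111
gripper_force: 59.4
```

```bash
python3 st.py -.06 2
```

```text
8.7167 F [-0.178  1.542  4.965] [0.71  0.227 0.119] pos sd [0.003 0.013 0.008]
d [-0.345  0.078  0.159] [-0.001 -0.    -0.   ]
floor slope down to mouth -0.05622638866684956 tip 0.003773611333150441 6521 0.1448397203369686
```

```bash
python3 - <<'E'
from geo import *
np.set_printoptions(precision=2,suppress=True)
th=np.linspace(-.06,.20,11); x=[pose(t,TP)[0] for t in th]; print(np.diff(x,axis=0)); print(.026*np.array([-np.sin(D),np.cos(D)]))
E
```

```text
[[ 1.29 -0.04 -0.74]
 [ 1.27 -0.04 -0.77]
 [ 1.25 -0.04 -0.8 ]
 [ 1.23 -0.04 -0.84]
 [ 1.21 -0.04 -0.87]
 [ 1.19 -0.04 -0.9 ]
 [ 1.16 -0.04 -0.93]
 [ 1.14 -0.04 -0.96]
 [ 1.11 -0.03 -0.99]
 [ 1.09 -0.03 -1.02]]
[0.   0.03]
```

Call:
{"op": "carry_out", "data": {"steps": [[1.3, 0, -0.75, 0.0008, 0.026, 0, 0], [1.3, 0, -0.8, 0.0008, 0.026, 0, 0], [1.25, 0, -0.8, 0.0008, 0.026, 0, 0], [1.2, 0, -0.85, 0.0008, 0.026, 0, 0], [1.2, 0, -0.9, 0.0008, 0.026, 0, 0], [1.2, 0, -0.9, 0.0008, 0.026, 0, 0], [1.15, 0, -0.95, 0.0008, 0.026, 0, 0], [1.15, 0, -0.95, 0.0008, 0.026, 0, 0], [1.1, 0, -1.0, 0.0008, 0.026, 0, 0], [1.1, 0, -0.8, 0.0008, 0.026, 0, 0], [0, 0, 0, 0, 0, 0, 0]]}}

```text
clock: 9.63
eef_pos: [0.513, -0.2686, 0.1612]
orientation: [0.838, 0.537, -0.083, -0.057]
force: [1.1, 0.2, 5.6]
gripper_width: 0.0107
gripper_force: 59.8
```

```bash
python3 st.py .2 2
```

```text
9.7333 F [ 1.385 -0.122  4.456] [0.287 0.372 0.287] pos sd [0.025 0.014 0.013]
d [-1.291  0.008  0.354] [ 0. -0. -0.]
floor slope down to mouth 0.2066168084669914 tip 0.26661680846699143 4548 0.1923032609119731
```

Call:
{"op": "carry_out", "data": {"steps": [[-0.4, 0, -0.7, 0, 0, 0, 0], [-0.3, 0, -0.7, 0, 0, 0, 0], [0, 0, 0, 0, 0, 0, 0], [0, 0, 0, 0, 0, 0, 0]]}}

```text
clock: 10.07
eef_pos: [0.5128, -0.2687, 0.1612]
orientation: [0.838, 0.537, -0.082, -0.056]
force: [3.6, 1.3, 9.5]
gripper_width: 0.0107
gripper_force: 60.3
```

```bash
python3 st.py .2 2 w5.png
```

```text
10.1667 F [2.867 0.87  9.361] [0.301 0.008 0.144] pos sd [0.002 0.008 0.002]
d [-1.225  0.078  0.381] [ 0.001  0.002 -0.   ]
floor slope down to mouth 0.20383266662283817 tip 0.26383266662283816 6566 0.22044363347217727
```

Call:
{"op": "carry_out", "data": {"steps": [[0, 0, -0.7, 0, 0, 0, 0], [0, 0, -0.7, 0, 0, 0, 0], [0, 0, 0, 0, 0, 0, 0], [0, 0, 0, 0, 0, 0, 0], [0, 0, 0, 0, 0, 0, 0], [0, 0, 0, 0, 0, 0, 0]]}}

```text
clock: 10.67
eef_pos: [0.513, -0.2687, 0.161]
orientation: [0.838, 0.537, -0.082, -0.055]
force: [2.3, 2.2, 15.5]
gripper_width: 0.0109
gripper_force: 60.9
```

```bash
python3 st.py .2 2 w6.png; python3 - <<'E'
from h import *
grab('top','t6.png'); a=cv2.imread('pics/t6.png')[140:250,270:390]; a=cv2.resize(a,(419,384),interpolation=cv2.INTER_CUBIC)
cv2.imwrite('pics/c6.png',cv2.resize(np.hstack([cv2.imread('pics/w6.png'),a]),None,fx=.85,fy=.85))
E
```

```text
10.7667 F [ 1.007  1.954 15.361] [0.297 0.883 0.882] pos sd [0.006 0.002 0.009]
d [-1.418  0.181  0.524] [ 0.001  0.003 -0.   ]
floor slope down to mouth 0.20688049877950695 tip 0.2668804987795069 6603 0.21143420398078197
```

View pics/c6.png

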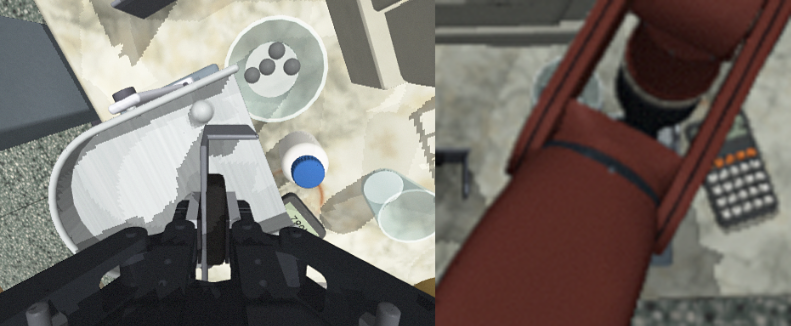

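Four balls are in the beaker (around 272,60), one is passing the gap (203,112), and the sixth is hidden or still on its way. I'll hold the press at about 15 N.

Call:
{"op": "carry_out", "data": {"steps": [[0, 0, 0, 0, 0, 0, 0], [0, 0, 0, 0, 0, 0, 0], [0, 0, 0, 0, 0, 0, 0], [0, 0, 0, 0, 0, 0, 0], [0, 0, 0, 0, 0, 0, 0], [0, 0, 0, 0, 0, 0, 0], [0, 0, 0, 0, 0, 0, 0], [0, 0, 0, 0, 0, 0, 0], [0, 0, 0, 0, 0, 0, 0], [0, 0, 0, 0, 0, 0, 0], [0, 0, 0, 0, 0, 0, 0], [0, 0, 0, 0, 0, 0, 0], [0, 0, 0, 0, 0, 0, 0], [0, 0, 0, 0, 0, 0, 0], [0, 0, 0, 0, 0, 0, 0], [0, 0, 0, 0, 0, 0, 0], [0, 0, 0, 0, 0, 0, 0], [0, 0, 0, 0, 0, 0, 0]]}}

```text
clock: 12.32
eef_pos: [0.5131, -0.2687, 0.161]
orientation: [0.838, 0.537, -0.082, -0.055]
force: [1.9, 2.9, 14.7]
gripper_width: 0.011
gripper_force: 60.9
```

```bash
python3 st.py .2 2 w7.png; python3 - <<'E'
from h import *
grab('scene','s7.png'); a=cv2.imread('pics/s7.png')[170:330,240:440]; a=cv2.resize(a,(480,384),interpolation=cv2.INTER_CUBIC)
cv2.imwrite('pics/c7.png',cv2.resize(np.hstack([cv2.imread('pics/w7.png'),a]),None,fx=.8,fy=.8))
E
```

```text
12.4167 F [ 1.498  2.097 15.181] [0.035 0.022 0.397] pos sd [0.002 0.008 0.012]
d [-1.441  0.197  0.492] [ 0.001  0.003 -0.   ]
floor slope down to mouth 0.20384203662373365 tip 0.2638420366237336 6602 0.2724913628008479
```

View pics/c7.png

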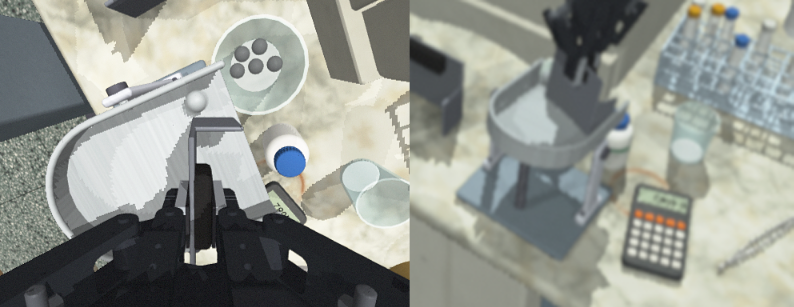

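Five balls are in the beaker, and the sixth is at the gap (196,101), either passing or stuck. I'll hold a little and track it numerically.

Call:
{"op": "carry_out", "data": {"steps": [[0, 0, 0, 0, 0, 0, 0], [0, 0, 0, 0, 0, 0, 0], [0, 0, 0, 0, 0, 0, 0], [0, 0, 0, 0, 0, 0, 0], [0, 0, 0, 0, 0, 0, 0], [0, 0, 0, 0, 0, 0, 0], [0, 0, 0, 0, 0, 0, 0], [0, 0, 0, 0, 0, 0, 0], [0, 0, 0, 0, 0, 0, 0], [0, 0, 0, 0, 0, 0, 0], [0, 0, 0, 0, 0, 0, 0], [0, 0, 0, 0, 0, 0, 0]]}}

```text
clock: 13.47
eef_pos: [0.5131, -0.2688, 0.161]
orientation: [0.838, 0.537, -0.082, -0.055]
force: [1.9, 2.0, 15.3]
gripper_width: 0.0111
gripper_force: 60.9
```

```bash
python3 - <<'E'
from h import *; from geo import *
np.set_printoptions(precision=4,suppress=True)
im,d,K,T=grab('wrist','w8.png'); P=cloud(d,K,T)
o=robot.get_obs(); print(o['clock'],o['force'])
for r in robot.spot_in('ball_1_center','wrist'):
    u,v=map(int,np.round(r["position"])); print(round(r["conf"],2),u,v,P[v,u])
b=(R.from_euler('z',D)*R.from_euler('y',.2)).inv().apply((P*1000).reshape(-1,3)-H)
q=b[(b[:,2]>6)&(b[:,2]<19)&(b[:,1]>10)&(b[:,1]<54)&(b[:,0]>-60)&(b[:,0]<90)]
print(len(q),np.percentile(q,[2,50,98],axis=0))
w=q[q[:,2]>13]; print(w[:,:].mean(0),len(w))
print(im[120:135,230:262].mean())
cv2.imwrite('pics/c8.png',cv2.resize(cv2.imread('pics/w8.png')[20:220,130:430],None,fx=2,fy=2,interpolation=cv2.INTER_CUBIC))
E
```

```text
13.5167 [ 1.9804  2.5095 14.953 ]
0.54 345 90 [ 0.5887 -0.2307  0.0173]
0.44 339 67 [ 0.5902 -0.2121  0.0193]
450 [[-59.7587  15.0198   6.453 ]
 [-41.8835  41.9552  12.7318]
 [ 69.2174  53.2856  18.1084]]
[-6.0038 37.3975 15.7351] 207
226.69375
```

View pics/c8.png

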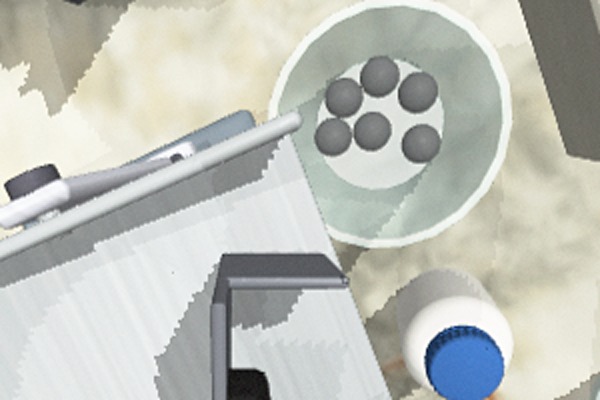

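All six balls lie in the beaker (crop around 378,110) and the dish is empty. I'll let the dish swing back up gently, then lift.

Call:
{"op": "carry_out", "data": {"steps": [[0.3, 0, 0.9, 0, 0, 0, 0], [0.2, 0, 0.9, 0, 0, 0, 0], [0.2, 0, 0.8, 0, 0, 0, 0], [-1.1, 0, 1.0, -0.0008, -0.026, 0, 0], [-1.1, 0, 1.0, -0.0008, -0.026, 0, 0], [-1.15, 0, 0.95, -0.0008, -0.026, 0, 0], [-1.15, 0, 0.95, -0.0008, -0.026, 0, 0], [-1.2, 0, 0.9, -0.0008, -0.026, 0, 0], [-1.2, 0, 0.9, -0.0008, -0.026, 0, 0], [-1.2, 0, 0.85, -0.0008, -0.026, 0, 0], [-1.25, 0, 0.8, -0.0008, -0.026, 0, 0], [-1.3, 0, 0.8, -0.0008, -0.026, 0, 0], [-1.3, 0, 0.75, -0.0008, -0.026, 0, 0], [0, 0, 2, 0, 0, 0, 0], [0, 0, 5, 0, 0, 0, 0], [0, 0, 20, 0, 0.03, 0, 0], [0, 0, 30, 0, 0.03, 0, 0], [0, 0, 20, 0, 0, 0, 0], [0, 0, 0, 0, 0, 0, 0], [0, 0, 0, 0, 0, 0, 0]]}}

```text
clock: 15.23
eef_pos: [0.5004, -0.2685, 0.2475]
orientation: [0.842, 0.54, -0.001, 0.001]
force: [-0.6, -0.0, -1.2]
gripper_width: 0.011
gripper_force: 58.7
```

```bash
python3 st.py 0 1 w9.png; python3 - <<'E'
from h import *; from geo import *
o=robot.get_obs(); print(o['eef_pos'])
Rt=R.from_quat(o['orientation']).as_matrix(); y=Rt[:,1]; print('yaw',np.arctan2(y[1],y[0]),'z',Rt[:,2])
E
```

```text
15.2833 F [ 0.443  1.222 -0.522] [0. 0. 0.] pos sd [0. 0. 0.]
d [  3.093  -0.282 -77.234] [ 0.    -0.003 -0.   ]
floor slope down to mouth -0.058693121275239186 tip 0.0013068787247608113 3940 0.16111515318901182
[ 0.49952795 -0.26800575  0.24583393]
yaw -0.4308886138536137 z [-2.53054368e-03 -1.47575934e-04 -9.99996787e-01]
```

Call:
{"op": "carry_out", "data": {"steps": [[0, 35, 0, 0, 0, 0.064, 0], [0, 35, 0, 0, 0, 0.064, 0], [0, 35, 0, 0, 0, 0.064, 0], [0, 35, 0, 0, 0, 0.064, 0], [0, 35, 0, 0, 0, 0.064, 0], [0, 35, 0, 0, 0, 0.064, 0], [0, 35, 0, 0, 0, 0.064, 0], [0, 35, 0, 0, 0, 0.064, 0], [0, 35, 0, 0, 0, 0.064, 0], [0, 35, 0, 0, 0, 0.064, 0], [0, 35, 0, 0, 0, 0.064, 0], [0, 35, 0, 0, 0, 0.064, 0], [0, 0, -35, 0, 0, 0, 0], [0, 0, -35, 0, 0, 0, 0], [0, 0, -35, 0, 0, 0, 0], [0, 0, -35, 0, 0, 0, 0], [0, 0, -30, 0, 0, 0, 0], [0, 0, -17, 0, 0, 0, 0], [0, 0, 0, 0, 0, 0, 0], [0, 0, 0, 0, 0, 0, 0]]}}

```text
clock: 16.95
eef_pos: [0.4973, 0.1514, 0.0573]
orientation: [0.579, 0.816, -0.003, -0.002]
force: [0.8, -1.4, -0.0]
gripper_width: 0.0107
gripper_force: 58.8
```

```bash
python3 - <<'E'
from h import *; from geo import *
robot.read_camera('wrist');robot.read_camera('wrist');o=robot.get_obs(); print(o['clock'],o['eef_pos'],o['force'])
Rt=R.from_quat(o['orientation']).as_matrix(); y=Rt[:,1]; print('yaw',np.arctan2(y[1],y[0]),'z',Rt[:,2])
E
```

```text
17.05 [0.50025693 0.1518279  0.06040646] [ 0.95928592  0.19473726 -0.44566227]
yaw 0.33695470537747313 z [ 3.80703199e-04 -1.34589583e-03 -9.99999022e-01]
```

Lower edge is still about 12 mm up; lower it gently.

Call:
{"op": "carry_out", "data": {"steps": [[0, 0, -5, 0, 0, 0, 0], [0, 0, -4, 0, 0, 0, 0], [0, 0, -1.5, 0, 0, 0, 0], [0, 0, 0, 0, 0, 0, 0], [0, 0, -1, 0, 0, 0, 0], [0, 0, -1, 0, 0, 0, 0], [0, 0, 0, 0, 0, 0, 0], [0, 0, 0, 0, 0, 0, 0], [0, 0, 0, 0, 0, 0, 0]]}}

```text
clock: 17.8
eef_pos: [0.5007, 0.152, 0.0485]
orientation: [0.578, 0.816, 0.0, 0.001]
force: [-2.2, -0.5, 6.7]
gripper_width: 0.011
gripper_force: 59.7
```

Touching the worktop. I'll raise slightly to relieve the push, open, and retreat.

Call:
{"op": "carry_out", "data": {"steps": [[0, 0, 1, 0, 0, 0, 0], [0, 0, 0, 0, 0, 0, 0], [0, 0, 0, 0, 0, 0, 20], [0, 0, 0, 0, 0, 0, 35], [0, 0, 0, 0, 0, 0, 50], [0, 0, 0, 0, 0, 0, 60], [0, 0, 0, 0, 0, 0, 60], [0, 0, 0, 0, 0, 0, 60], [0, 0, 0, 0, 0, 0, 60], [0, 0, 10, 0, 0, 0, 60], [0, 0, 20, 0, 0, 0, 60], [0, 0, 40, 0, 0, 0, 60], [0, 0, 40, 0, 0, 0, 60], [0, 0, 40, 0, 0, 0, 60], [-20, 20, 30, 0, 0, 0, 60], [-30, 30, 0, 0, 0, 0, 60], [-30, 30, 0, 0, 0, 0, 60], [0, 0, 0, 0, 0, 0, 60], [0, 0, 0, 0, 0, 0, 60], [0, 0, 0, 0, 0, 0, 60]]}}

```text
clock: 19.47
eef_pos: [0.4209, 0.2308, 0.2287]
orientation: [0.578, 0.816, -0.0, 0.001]
force: [1.1, -0.9, 0.1]
gripper_width: 0.0514
gripper_force: 0.0
```

```bash
python3 - <<'E'
from h import *
grab('top','t9.png'); grab('scene','s9.png')
a=cv2.imread('pics/top1.png')[130:250,180:380]; b=cv2.imread('pics/t9.png')[130:250,180:380]; c=cv2.imread('pics/s9.png')[140:300,150:417]
f=lambda x:cv2.resize(x,(480,288),interpolation=cv2.INTER_CUBIC)
cv2.imwrite('pics/c9.png',cv2.resize(np.vstack([f(b),f(c)]),None,fx=1,fy=1))
E
```

```text
(no output)
```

View pics/c9.png

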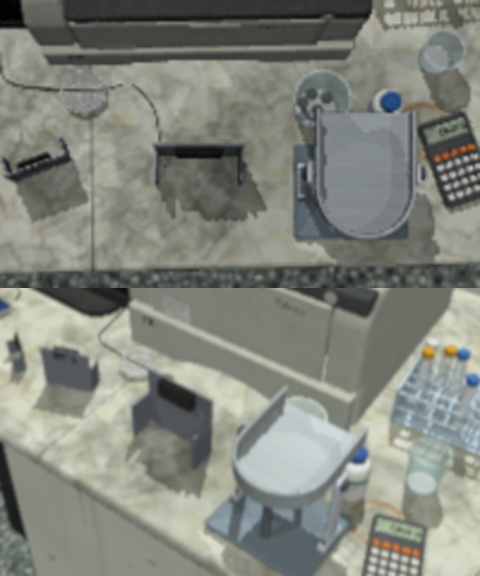

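The balls are in the beaker (320,97) and the dish is empty and back up. The card stands on the worktop (37,160), and the bottle and petri dish have not moved. I'll hand in now.

```bash
python3 -c "
from station import robot
print(robot.hand_in())"
```

```text
the job is handed in; nothing more can be done
None
```

I handed the job in at about 19.5 s: all six balls are in the large beaker, the dish is empty and back at rest, and the card stands on the worktop; I pressed at about 15 N, and the beaker, bottle and petri dish show no sign of having moved.

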